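Move a tray of blood smears from the slide dryer to the cooling stand and cover it

TASK

The smears are dry: slide the spatula under the slide tray on the dryer, lift the tray off level, and lower it gently and squarely between the four corner guides of the cooling stand, without ever touching the tray with the gripper. Draw the spatula out and lay it back on its rest, then gently set the dust cover on top of the tray inside the same guides. Leave the tube rack, the dropper bottle and the mouse where they are.

Things in the scene. Friction and masses are not known exactly. Their poses are not given: they have to be found in the camera images.
- tray: Slide tray, bare aluminium sheet with five glass slides on it, 100 (x) by 150 (y) by 16 mm, 130 g. Flat 2 mm top; 3 mm walls folded down along the short sides (y = +-75) are its feet, so under the top runs a tunnel 14 mm high, 144 wide, open at both long sides (x = +-50). Origin: footprint centre at foot level, z up. Starts on the dryer, -x side to the dryer's front.
- dryer_top (a point): Centre of the flat dark top plate of the slide dryer, a fixed white box 220 mm deep (x) by 230 wide (y), its top 60 mm above the desk. x points from the front (control panel, towards the robot) to the rear; a 7 mm fence stands at the rear edge, front and sides are open.
- spatula: Offset steel spatula, 225 mm long, 200 g. Origin: middle of the blade's underside; x to the tip, z up. Blade 3 mm thick, 72 wide, x -50 to +50 (last 8 mm: 2 thick, 60 wide). A steep neck at x -50 to -65 rises to a straight black handle along x, 20 wide (y), 22 high, axis 50 mm above the blade's underside, x -65 to -175. Starts on its rest.
- spatula_grip (a point): Where to pinch the handle across its 20 mm width: on the handle's axis, 95 mm behind the blade's middle and 50 mm above the blade's underside. Axes as the spatula's.
- spatula_tip (a point): Middle of the blade's front edge, at its underside, 50 mm ahead of the blade's middle. Axes as the spatula's.
- rest: Fixed steel spatula rest: plate 220 (x) by 80 (y) by 4 mm on the desk; origin at the middle of its underside, x away from the robot. At x = -100 a saddle 76 wide, top 42.5 mm up, carries the handle between end pins (68 apart, 54 high). The spatula lies with its blade flat on the plate, blade middle near x = +50, y = 0, its x along the rest's x.
- stand_floor (a point): Centre of the flat top of the cooling stand, a fixed finned aluminium block 140 (x) by 186 mm (y), top 30 mm above the desk; x away from the robot. Four L-shaped corner guides bound a pocket 108 (x) by 158 mm (y): upright to 20 mm above the top, flared outwards to 27 mm. The front (-x) is open over 126 mm between guides. The tray stands here, its x along the stand's x.
- cover: Dust cover: upside-down shallow steel pan 100 (x) by 150 (y) by 12 mm, 160 g, rim 2.5 mm thick and 10 mm deep; origin at the centre of the rim plane, z up. Starts on the desk. In place its rim rests on the edge of the tray's top, origin 16 mm above the stand's top, its x along the stand's x, either way round.
- cover_grip (a point): Middle of the cover's black bar grip, 34 mm above the rim plane: bar 70 mm long along the cover's y, 14 mm wide (x), 16 mm high.
- tube_rack: Bystander: white rack of capped blood tubes, 64 by 150 mm, 94 mm high; origin at the centre of its underside.
- dropper: Bystander: white dropper bottle, 38 mm wide, 105 mm high; origin at the centre of its underside.
- mouse: Bystander: grey computer mouse, 100 by 58 mm, 31 mm high; origin at the centre of its underside.
Things that resemble listed ones, but are neither listed nor needed, are in the scene too. What is meant by the tray is not yellow, and is the larger of those in its own colour. Leave any green or orange look-alike of the cover alone.

How it is judged:
By the outcome, as a careful person would: the job done as asked, in the order asked, and still so for the second after the job is handed in, with the robot touching nothing.
It also fails if it takes over 66 s, if anything falls off the work surface, if the arm or the gripper's body presses on something with over 40 N, if the wrist force passes 120 N, or if a joint passes its speed limit or range.

ROBOT

A 6-joint arm with a two-finger parallel gripper is mounted at the origin on the work surface. World frame = base frame: x ahead of the robot, y to its left, z up, the work surface at z = 0. Lengths are in mm, angles in rad, forces in N, time in s.
With the tool pointing down it reaches from about 325 to 925 mm from the base axis. Payload 3.1 kg.
Tool frame: the origin (TCP) lies midway between the tips of the shut fingers; the grasp point (between the pads) lies 19 mm behind it; z points along the fingers, y is the line along which they close (so a half turn about z gives the same grasp; the last joint's range is limited). The gripper opens to 85 mm and grips with 20 to 120 N. Pads are 22 mm wide; open, the fingers measure 114 mm over their backs; the gripper's body (76 mm by 85 mm) begins 54 mm behind the grasp point. The pads swing forward as they close: fully open they stand 13 mm farther back than shut.
Start: joints at [1.14, 0.217, 1.613, -0, 1.311, -0.112], TCP at [195.874, 593.526, 231.3] pointing down, gripper open.
Joint ranges: [-2.75, 2.75], [-0.78, 2.1], [0.31, 2.55], [-1.13, 4.27], [0.13, 2.63], [-2.58, 2.58]. Speed limits (rad/s): [2.79, 2.79, 3.14, 3.14, 3.14, 3.14].

INTERFACE

Orientations are given as a unit quaternion [w, x, y, z].
In Python, from plant import get_obs, capture, get_calibration, close_job gives the robot as it stands. The module is installed in compiled form; this text tells all that it offers.
- The arm moves only by the tool play_rows, never from a script. Its argument "moves" is one flat list of numbers, 5 for each row, row after row: the shift along the world's x, y, z in m, then the turn about the world's z in degrees, then the closure, from 0 (fully open) to 1 (shut). A call has 1 to 12 rows; each row shifts and turns the commanded pose from where the row before left it; what a row does not reach is not made up. A row lasts 1/8 s, in which the tool goes at most 62.5 mm and 10.7 degrees, less where a joint would pass 70% of its speed; a pose out of reach is approached as far as the arm can. A call is refused whole if a number of a shift passes 0.0625 or a number of a turn 10.7, either way. A call with a gripper value outside its range is refused whole. The fingers move at their own pace and stop on an object; the grip force is fixed at half the most. Time passes only in rows, so rows that do not move let the fingers close. It gives the time, the measured TCP pose, the force, the opening and the grip force at its end, in the units of the state.
- get_obs(): the state, without advancing time (a new reading comes with each control period).
- capture(name): name is "scene" or "top" or "wrist"; returns the picture (480x640x3 uint8, blue, green, red); there is no depth.
- get_calibration(name): a dict with "intrinsics" (3x3 intrinsics, pixels), "rvec" (rotation vector, rad) and "tvec" (3), from world to camera coordinates, as OpenCV has them; the wrist camera has in their place "hand_eye" (4x4, takes a point from camera to tool coordinates, whose origin is the TCP and whose axes are the flange's). Camera axes: x right, y down, z forward; pixel columns grow to the right and rows downward; lengths in mm; the calibration is good to about 2 mm. A picture is of the moment at which its call begins: read the wrist's pose just before it. get_calibration takes no time and is no camera call.
- close_job(): hands the job in; it is judged then, once.
The state is a dict: "time": time; "q": joint angles; "dq": joint speeds; "joint_efforts": joint torques, N m; "tool_pos": TCP position; "orientation": TCP orientation; "wrist_force": force on the tool from outside, world axes, zero at the start; "wrist_torque": the same for the moment, N m; "width": opening from 0.0 (shut) to 1.0 (fully open); "grip_force": force on a finger pad.
Only numpy, scipy, OpenCV 4.12 (cv2) and the standard library are available. Lean on these libraries where they do the work, as an engineer would, in place of code of your own. Each camera call takes 0.05 s, during which the arm holds its last target. There are 200 camera calls.

## Working session

There is one attempt and no reset: what is moved stays moved. The work goes in short steps, Python scripts to look and compute and a tool call to move; the robot and the scene stay as the last step left them, time stands still between calls to the robot, and variables do not carry over. Pictures are saved under pics/ and viewed, at most 10 in all, crops included, and the job is handed in when it is done.

Besides the shell and the picture viewer there is one more tool, called after ">>>" in YAML: its name, and indented under it one key for each argument. play_rows: Moves the arm, as the interface text tells. Its arguments: {"type":"object","properties":{"moves":{"type":"array"}},"required":["moves"]}

```bash
mkdir -p pics; python3 - <<'E'
from plant import *
import cv2,numpy as np
for n in("scene","top"):
    cv2.imwrite(f"pics/{n}0.png",capture(n))
    c=get_calibration(n);R=cv2.Rodrigues(np.array(c["rvec"],float))[0]
    print(n,np.array(c["intrinsics"]).tolist(),(-R.T@np.array(c["tvec"]).ravel()).round(0))
print(np.array(get_calibration("wrist")["hand_eye"]).round(3).tolist());o=get_obs();print(o)
E
```

```text
scene [[441.8652936126448, 0.0, 320.30435986558035], [0.0, 441.8652936126448, 240.4434432400278], [0.0, 0.0, 1.0]] [1550.   91.  958.]
top [[514.8138665046097, 0.0, 323.9484849850831], [0.0, 514.8138665046097, 241.24384410119535], [0.0, 0.0, 1.0]] [ 347.  -70. 1467.]
[[0.001, -0.963, -0.269, 69.779], [1.0, 0.0, 0.001, -0.049], [-0.0, -0.269, 0.963, -142.63], [0.0, 0.0, 0.0, 1.0]]
{'time': 0.1, 'q': array([ 1.13981895e+00,  2.17686763e-01,  1.61482594e+00, -3.15712379e-05,
        1.31130546e+00, -1.12204417e-01]), 'dq': array([-7.37920975e-04, -2.05044841e-03, -3.70167852e-03, -1.75924657e-03,
       -2.20677883e-03, -6.79575216e-05]), 'joint_efforts': array([-8.38742671e-04, -3.98072720e+01, -3.04972851e+01, -1.80662810e-04,
        4.16961833e-03, -2.92239338e-05]), 'tool_pos': array([195.54682709, 592.8210223 , 230.06657087]), 'orientation': array([-2.83817908e-04,  1.58708377e-01,  9.87324877e-01, -1.07605525e-03]), 'wrist_force': array([-0.17546618,  1.06999996, -0.1084645 ]), 'wrist_torque': array([ 0.02735914, -0.0694175 , -0.05137093]), 'grip_force': 0.0, 'width': 1.000655941511229}
```

View pics/top0.png

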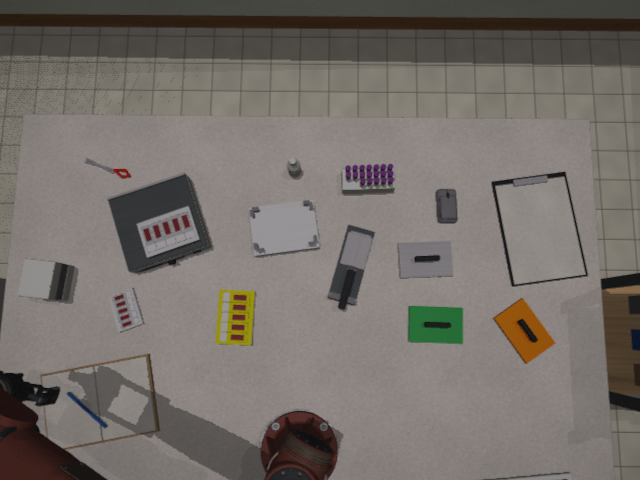

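View pics/scene0.png

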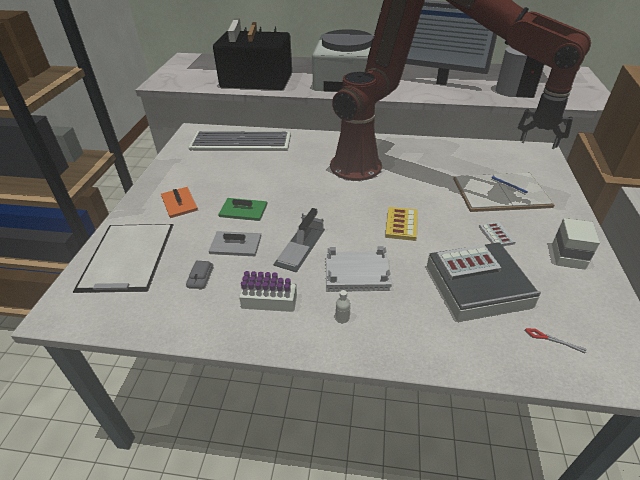

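```bash
cat > h.py <<'E'
from plant import *
import cv2,numpy as np
from scipy.spatial.transform import Rotation as Ro
def cam(n,obs=None):
    c=get_calibration(n);K=np.array(c["intrinsics"],float)
    if n=="wrist":
        o=obs or get_obs();H=np.array(c["hand_eye"]);w,x,y,z=o["orientation"]
        R=Ro.from_quat([x,y,z,w]).as_matrix()
        return K,R@H[:3,:3],R@H[:3,3]+o["tool_pos"]
    R=cv2.Rodrigues(np.array(c["rvec"],float))[0]
    return K,R.T,-R.T@np.array(c["tvec"]).ravel()
def ray(C,uv,z):
    K,R,p=C;uv=np.atleast_2d(np.array(uv,float))
    d=(R@np.linalg.inv(K)@np.c_[uv,np.ones(len(uv))].T).T
    return p+d*((z-p[2])/d[:,2])[:,None]
def proj(C,X):
    K,R,p=C;q=(K@R.T@(np.atleast_2d(X)-p).T).T;return q[:,:2]/q[:,2:]
def yaw(o):
    w,x,y,z=o["orientation"];R=Ro.from_quat([x,y,z,w]).as_matrix();return np.degrees(np.arctan2(R[1,0],R[0,0]))
E
python3 - <<'E'
from h import *
C=cam("top")
for n,uv,z in[("base",(300,450),0),("dryertray",(167,231),76),("dryer corners",(109,200),60),("d",(186,176),60),("d",(212,242),60),("d",(134,270),60),("stand",(284,228),30),("cover",(426,259),12),("grip",(426,258.5),34),("spat tip",(359,230),4),("handle end",(344,305),60),("yellow",(236,317),10),("green",(436,325),10),("dropper",(294,168),50),("rackTL",(343,167),90),("rackBR",(395,190),0),("mouse",(447,205),15)]:
    print(n,ray(C,uv,z)[0].round(0))
print(yaw(get_obs()))
im=cv2.imread("pics/top0.png")
# contact sheet of upscaled crops
a=cv2.resize(im[165:285,100:220],(390,390),interpolation=cv2.INTER_CUBIC)
b=cv2.resize(im[190:310,240:360],(390,390),interpolation=cv2.INTER_CUBIC)
cv2.imwrite("pics/c1.png",np.hstack([a,b]))
E
```

```text
base [ 1. -1.  0.]
dryertray [588. 371.  76.]
dryer corners [677. 544.  60.]
d [749. 331.  60.]
d [561. 249.  60.]
d [481. 461.  60.]
stand [608.  54.  30.]
cover [ 525. -351.   12.]
grip [ 524. -347.   34.]
spat tip [ 609. -161.    4.]
handle end [ 392. -117.   60.]
yellow [356. 184.  10.]
green [ 341. -375.   10.]
dropper [778.  27.  50.]
rackTL [ 770. -111.   90.]
rackBR [ 729. -266.    0.]
mouse [ 682. -414.   15.]
161.73610718519714
```

View pics/c1.png

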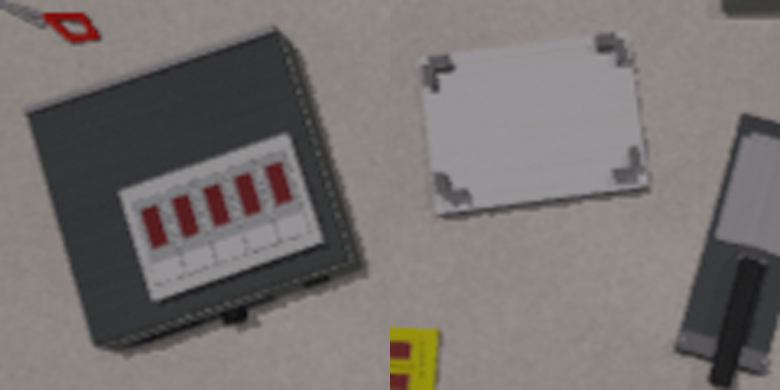

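>>> play_rows:
  moves: [0.045, -0.03, 0.01, 4.8, 0, 0.045, -0.03, 0.01, 4.8, 0, 0.045, -0.03, 0.01, 4.8, 0, 0.045, -0.03, 0.01, 4.8, 0, 0.045, -0.03, 0.01, 4.8, 0, 0.045, -0.03, 0.01, 4.8, 0, 0.045, -0.03, 0.01, 4.8, 0, 0.045, -0.03, 0.01, 4.8, 0, 0, 0, 0, 0, 0, 0, 0, 0, 0, 0]

```text
time: 1.35
tool_pos: [555.3, 353.4, 310.3]
orientation: [-0.001, -0.174, 0.985, 0.0]
wrist_force: [0.7, -0.1, -0.5]
width: 1.001
grip_force: 0.0
```

```bash
cat >> h.py <<'E'
import json
def snap(name):
    o=get_obs();im=capture("wrist");cv2.imwrite(f"pics/{name}.png",im)
    json.dump({k:np.array(v).tolist() for k,v in o.items()},open(f"pics/{name}.json","w"))
    print(o["time"],o["tool_pos"].round(1),"yaw",yaw(o).round(2));return im,cam("wrist",o)
def load(name):
    return cv2.imread(f"pics/{name}.png"),cam("wrist",json.load(open(f"pics/{name}.json")))
E
python3 - <<'E'
from h import *
im,C=snap("w1");print(C[0])
E
```

```text
1.35 [555.3 353.4 310.3] yaw -159.92
[[333.41280927   0.         323.81761062]
 [  0.         333.41280927 241.55956284]
 [  0.           0.           1.        ]]
```

View pics/w1.png

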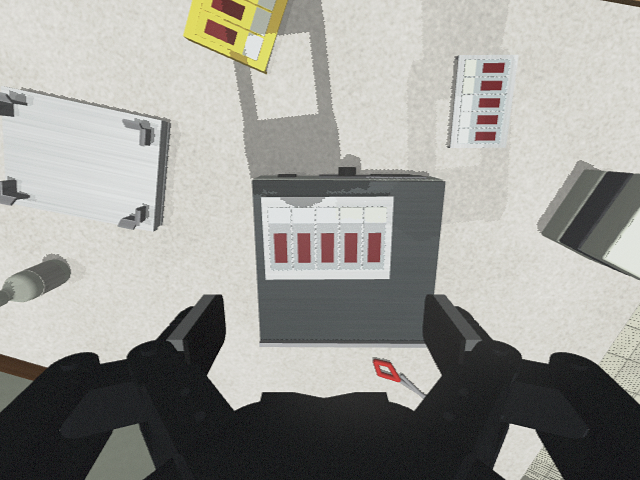

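```bash
cat >> h.py <<'E'
def quad(m,C,z):
    """largest blob -> 4-sided hull (line fits) on plane z; prints centre, yaw, sizes"""
    cs,_=cv2.findContours(m.astype(np.uint8)*255,cv2.RETR_EXTERNAL,cv2.CHAIN_APPROX_NONE)
    h=cv2.convexHull(max(cs,key=cv2.contourArea))[:,0].astype(float)
    X=ray(C,h,z)[:,:2].astype(np.float32)
    r=cv2.minAreaRect(X);b=cv2.boxPoints(r)
    e=[b[1]-b[0],b[2]-b[1]];L=[np.linalg.norm(v) for v in e]
    v=e[int(np.argmax(L))];a=np.degrees(np.arctan2(v[1],v[0]))
    print("centre",np.round(r[0],1),"long dir",round(float(a%180),2),"sizes",np.round(L,1));return np.array(r[0]),a%180,b
E
python3 - <<'E'
from h import *
im,C=load("w1")
g=im.min(2);roi=np.zeros_like(g);roi[186:290,256:402]=1
for t in(130,160):
    m=cv2.morphologyEx(((g>t)&(roi>0)).astype(np.uint8),cv2.MORPH_OPEN,np.ones((5,5)))
    c,a,b=quad(m,C,76);print(b.round(0).tolist())
print(ray(C,[(253,180),(444,181),(260,345)],60).round(0))
# top cam same
im=cv2.imread("pics/top0.png");C=cam("top")
g=im.min(2);roi=np.zeros_like(g);cv2.fillConvexPoly(roi,np.array([(115,205),(183,180),(205,236),(136,264)]),1)
cs=cv2.findContours(((g>90)&(roi>0)).astype(np.uint8),0,1)[0];print([cv2.contourArea(c) for c in cs][:8])
quad(cv2.morphologyEx(((g>90)&(roi>0)).astype(np.uint8),cv2.MORPH_CLOSE,np.ones((5,5))),C,76)
E
```

```text
centre [584.2 369.4] long dir 110.59 sizes [151. 100.]
[[511.0, 422.0], [564.0, 281.0], [658.0, 316.0], [604.0, 458.0]]
centre [584.1 369.3] long dir 110.44 sizes [150.2  99.5]
[[511.0, 422.0], [564.0, 282.0], [657.0, 316.0], [604.0, 457.0]]
[[551. 266.  60.]
 [476. 475.  60.]
 [757. 338.  60.]]
[1909.5]
centre [587.5 370. ] long dir 110.33 sizes [151.3 101.1]
```

>>> play_rows:
  moves: [-0.02, -0.05, 0.0, -4, 0, -0.02, -0.055, 0.0, -4, 0, -0.02, -0.055, 0.0, -4, 0, -0.02, -0.055, 0.0, -4, 0, 0, -0.055, 0.0, -4, 0, 0, -0.055, 0.0, -4, 0, 0, -0.055, 0.0, -4, 0, 0, 0, 0, 0, 0, 0, 0, 0, 0, 0]

```text
time: 2.52
tool_pos: [475.4, -25.2, 310.9]
orientation: [-0.0, 0.068, 0.998, 0.001]
wrist_force: [0.3, 0.7, -0.4]
width: 0.996
grip_force: 0.0
```

```bash
python3 - <<'E'
from h import *
im,C=snap("w2")
E
```

```text
2.525 [475.4 -25.2 310.9] yaw 172.2
```

View pics/w2.png

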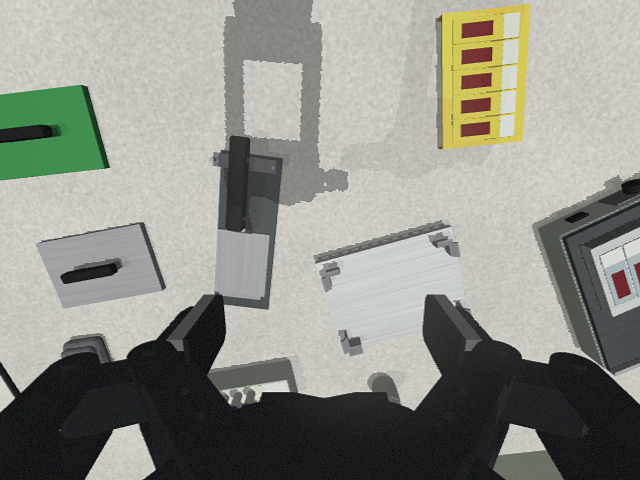

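```bash
python3 - <<'E'
from h import *
im,C=load("w2")
print(ray(C,[(239,137),(237,230)],65).round(1),ray(C,[(218,228),(270,232),(265,297),(216,297)],7).round(1))
g=im.max(2)
roi=np.zeros_like(g);roi[125:240,215:262]=1
for t in(40,50):
    quad((g<t)&(roi>0),C,60)
# stand from the top camera
im=cv2.imread("pics/top0.png");C=cam("top");print(im[228,284],im[215,230])
E
```

```text
[[ 381.4 -106.9   65. ]
 [ 485.5 -130.8   65. ]] [[ 491.  -173.3    7. ]
 [ 506.2 -103.5    7. ]
 [ 601.4 -128.1    7. ]
 [ 591.7 -198.8    7. ]]
centre [ 458.9 -117.5] long dir 168.61 sizes [4.7 1.2]
centre [ 434.  -121.4] long dir 165.97 sizes [109.3  23.4]
[148 146 149] [129 132 139]
```

>>> play_rows:
  moves: [-0.007, -0.034, -0.02, -2, 0, -0.007, -0.034, -0.02, -2, 0, -0.007, -0.034, -0.02, -2, 0, 0, 0, 0, 0, 0, 0, 0, 0, 0, 0]

```text
time: 3.2
tool_pos: [455.4, -126.9, 251.6]
orientation: [0.0, 0.12, 0.993, 0.0]
wrist_force: [0.1, -0.2, -1.3]
width: 1.002
grip_force: 0.0
```

```bash
python3 - <<'E'
from h import *
im,C=snap("w3")
g=im.max(2);print(proj(C,[[381,-107,65],[485,-131,65],[547,-151,7],[525,-351,12],[608,54,30]]).round(0))
E
```

```text
3.2 [ 455.4 -126.9  251.6] yaw 166.26
[[325. 140.]
 [326. 248.]
 [322. 285.]
 [163. 306.]
 [501. 301.]]
```

View pics/w3.png

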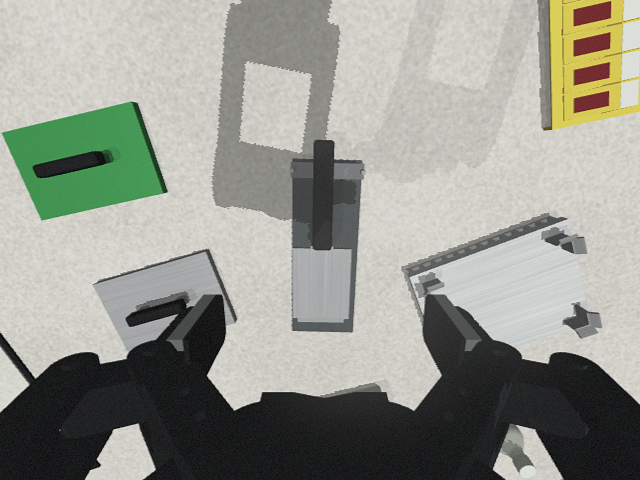

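```bash
python3 - <<'E'
from h import *
im,C=load("w3");g=im.max(2).astype(int)
roi=np.zeros_like(g);roi[136:246,300:345]=1
for t in(52,60): quad((g<t)&(roi>0),C,65)
mid=[]
for v in range(150,246,8):
    w=np.where(g[v,300:345]<55)[0]+300;mid.append((w.min(),w.max(),v))
print(mid)
P=ray(C,[((a+b)/2+.5,v) for a,b,v in mid],65);k=np.polyfit(P[:,0],P[:,1],1);print("handle yaw",np.degrees(np.arctan(k[0])),"y at 455",np.polyval(k,455))
roi=np.zeros_like(g);roi[246:330,285:360]=1
quad(cv2.morphologyEx(((im.min(2)>110)&(roi>0)).astype(np.uint8),cv2.MORPH_OPEN,np.ones((3,3))),C,7)
print(ray(C,[(292,330),(352,330),(363,165),(291,163)],4).round(1))
E
```

```text
centre [ 429.6 -121.5] long dir 165.8 sizes [66.8 18.9]
centre [ 430.5 -121.6] long dir 164.64 sizes [103.7  20.4]
[(np.int64(314), np.int64(333), 150), (np.int64(315), np.int64(332), 158), (np.int64(314), np.int64(333), 166), (np.int64(314), np.int64(332), 174), (np.int64(314), np.int64(332), 182), (np.int64(313), np.int64(332), 190), (np.int64(313), np.int64(332), 198), (np.int64(313), np.int64(331), 206), (np.int64(314), np.int64(331), 214), (np.int64(313), np.int64(331), 222), (np.int64(313), np.int64(331), 230), (np.int64(313), np.int64(313), 238)]
handle yaw -17.413343868612202 y at 455 -129.60483953492624
centre [ 552.  -158.2] long dir 164.5 sizes [113.7  81.6]
[[ 601.1 -204.9    4. ]
 [ 619.8 -128.4    4. ]
 [ 416.2  -70.8    4. ]
 [ 394.6 -150.1    4. ]]
```

>>> play_rows:
  moves: [0.005, -0.002, -0.05, -1.7, 0, 0, 0, -0.05, 0, 0, 0, 0, -0.05, 0, 0, 0, 0, -0.04, 0, 0, 0, 0, -0.02, 0, 0, 0, 0, -0.006, 0, 0, 0, 0, 0, 0, 1, 0, 0, 0, 0, 1, 0, 0, 0, 0, 1, 0, 0, 0, 0, 1, 0, 0, 0, 0, 1, 0, 0, 0, 0, 1]

```text
time: 4.75
tool_pos: [460.6, -130.7, 36.3]
orientation: [0.001, 0.135, 0.991, -0.0]
wrist_force: [-1.0, 1.4, 5.9]
width: 0.226
grip_force: 58.7
```

```bash
python3 - <<'E'
from h import *
o=get_obs();print(o["tool_pos"],yaw(o),o["width"],o["grip_force"],o["wrist_torque"])
E
```

```text
[ 460.58542986 -130.72503305   36.28203101] 164.430430003258 0.22565099667911073 58.716652393341064 [0.16051713 0.08025354 0.05233464]
```

>>> play_rows:
  moves: [0, 0, 0.01, 0, 1, 0, 0, 0.03, 0, 1, 0, 0, 0.05, 0, 1, 0, 0, 0.04, 0, 1, 0, 0, 0.02, 0, 1, 0, 0, 0, 0, 1, 0, 0, 0, 0, 1]

```text
time: 5.62
tool_pos: [458.6, -130.0, 183.8]
orientation: [-0.001, 0.135, 0.991, 0.0]
wrist_force: [-0.4, -0.7, -3.2]
width: 0.225
grip_force: 58.6
```

```bash
python3 - <<'E'
from h import *
im,C=snap("w4")
o=get_obs();t=o["tool_pos"];w,x,y,z=o["orientation"];R=Ro.from_quat([x,y,z,w]).as_matrix()
print(o["wrist_torque"],o["wrist_force"])
# expected blade corners in tool frame: x tool = -spat x
for X in(-45,45): print(X,proj(C,[t+R@[-(X+95),s*36,-19+50] for s in(-1,1)]).round(0).tolist())
print("handle end",proj(C,[t+R@[-(X+95),0,-19-11] for X in(-65,-175)]).round(0).tolist())
cv2.imwrite("pics/w4s.png",np.hstack([cv2.resize(im,(400,300)),cv2.resize(capture("scene")[120:300,180:420],(400,300))]))
E
```

```text
5.625 [ 458.6 -130.   183.8] yaw 164.43
[ 0.03194139  0.06478019 -0.0282949 ] [ 0.91466837  0.44457457 -2.40415276]
-45 [[264.0, 355.0], [384.0, 355.0]]
45 [[270.0, 472.0], [377.0, 472.0]]
handle end [[324.0, 402.0], [324.0, 114.0]]
```

View pics/w4s.png

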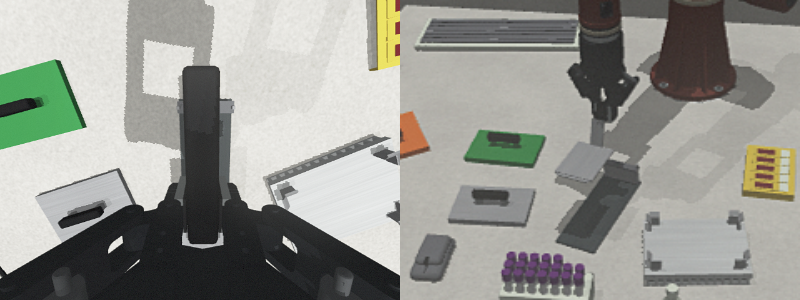

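```bash
python3 - <<'E'
from h import *
for n,z in(("w3",65),("w4",None)):
    im,C=load(n);o=json.load(open(f"pics/{n}.json"))
    if z is None: z=o["tool_pos"][2]+19+11
    g=im.max(2).astype(int);col=g[80:170,318:330].mean(1);r=80+np.argmin(np.diff(col));print(n,r,col[r-80-2:r-80+4].round())
    E=ray(C,[(324,r+1)],z)[0];print(E.round(1))
    T=np.array(o["tool_pos"]) if n=="w4" else np.array([460.6,-130.7,36.3])
    a=np.radians(-15.57);print("rear end to TCP along x",(T-E)[:2]@[np.cos(a),np.sin(a)],(T-E)[:2]@[-np.sin(a),np.cos(a)])
# stand in top image
im=cv2.imread("pics/top0.png");C=cam("top")
hsv=im.min(2);s=im.max(2).astype(int)-im.min(2)
roi=np.zeros(hsv.shape,np.uint8);roi[195:262,242:326]=1
m=((s<7)&(hsv>138)&(roi>0)).astype(np.uint8);print(m.sum())
quad(cv2.morphologyEx(m,cv2.MORPH_OPEN,np.ones((3,3))),C,30)
d=((im.max(2)<112)&(roi>0)).astype(np.uint8)
n,l,st,ce=cv2.connectedComponentsWithStats(d)
for i in range(1,n):
    if st[i][4]>8: print(st[i],ce[i].round(1))
im,C=load("w2");print(proj(C,[[608+a,54+b,55] for a in(-54,54) for b in(-79,79)]).round(0))
E
```

```text
w3 139 [155. 158. 157.  58.  53.  57.]
[ 380.4 -108.1   65. ]
rear end to TCP along x 83.285107246074 -0.24643670307110602
w4 104 [160. 162. 169.  79.  58.  62.]
[ 378.8 -107.7  213.8]
rear end to TCP along x 82.86162004394185 -0.10903763029635455
2708
centre [612.1  55.8] long dir 98.44 sizes [183.6 138. ]
[303 200  12  11  66] [308.2 204.5]
[250 207  10  12  71] [253.8 211.3]
[309 235   9  12  54] [313.3 241.6]
[254 243  11  11  61] [258.2 248.2]
[255 247  65  11 178] [287.8 252.2]
[[332. 269.]
 [457. 253.]
 [342. 343.]
 [459. 329.]]
```

>>> play_rows:
  moves: [0.006, 0.047, 0.017, 2.2, 1, 0.006, 0.047, 0.017, 2.2, 1, 0.006, 0.047, 0.017, 2.2, 1, 0.006, 0.047, 0.017, 2.2, 1, 0.006, 0.047, 0.017, 2.2, 1, 0.006, 0.047, 0.017, 2.2, 1, 0.006, 0.047, 0.017, 2.2, 1, 0, 0, 0, 0, 1, 0, 0, 0, 0, 1]

```text
time: 6.85
tool_pos: [501.1, 198.2, 302.5]
orientation: [-0.002, 0.001, 1.0, -0.001]
wrist_force: [-0.4, -0.4, -2.4]
width: 0.225
grip_force: 59.6
```

```bash
python3 - <<'E'
from h import *
im,C=snap("w5")
print(proj(C,[[612,56,30],[612,56,50]]).round(0))
im2,C1=load("w1")
v=np.zeros((480,800,3),np.uint8)
a=cv2.resize(im[100:300,90:310],(528,480));b=cv2.resize(im2[70:250,0:180],(272,272))
v[:,:528]=a;v[:272,528:]=b;cv2.imwrite("pics/st.png",v)
E
```

```text
6.85 [501.1 198.2 302.5] yaw 179.86
[[218. 289.]
 [213. 295.]]
```

View pics/st.png

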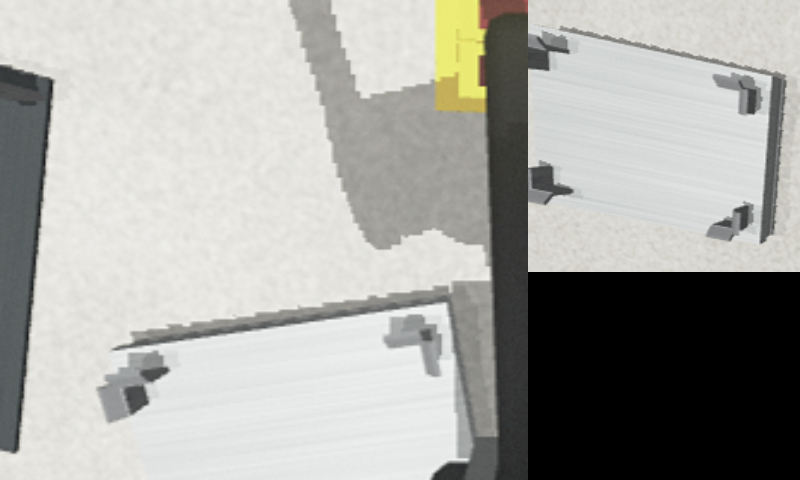

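```bash
python3 - <<'E'
from h import *
im,C=load("w5")
P=ray(C,[(137.9,245.4),(276.3,225.8),(285.8,283.3)],30)[:,:2];print("w5 FR(-y),F(+y),edge+y",P.round(1))
im,C1=load("w1")
Q=ray(C1,[(160.8,121),(154.9,228.8),(100,104)],30)[:,:2];print("w1",Q.round(1))
im,C2=load("w3")
S=ray(C2,[(405,268),(566,218)],30)[:,:2];print("w3 front corners",S.round(1))
im,C3=load("w2")
U=ray(C3,[(317,262),(453,228),(468,296)],30)[:,:2];print("w2",U.round(1))
def fr(l,A,B):  # A=front -y corner, B=front +y corner
    d=B-A;y=np.arctan2(-d[0],d[1]);u=np.array([np.cos(y),np.sin(y)]);print(l,"len",np.hypot(*d).round(1),"yaw",np.degrees(y).round(2),"centre",((A+B)/2+70*u).round(1))
fr("w5",P[0],P[1]);fr("w3",S[0],S[1]);fr("w2",U[0],U[1])
# precise: top faces by brightness mask with line edges
for n,roi in(("w5",(220,300,130,292)),("w2",(225,340,310,470)),("w3",(212,330,400,590))):
    im,C=load(n);a,b,c,d=roi;print(n,im[(a+b)//2+10,(c+d)//2],im[a+5,c+5])
E
```

```text
w5 FR(-y),F(+y),edge+y [[551.3 -42.8]
 [525.6 137.8]
 [604.4 147.4]]
w1 [[526.5 136.2]
 [659.4 158.2]
 [532.6  64.6]]
w3 front corners [[540.3 -49.8]
 [524.5 134.8]]
w2 [[550.6 -43.7]
 [528.2 138.8]
 [628.1 156.3]]
w5 len 182.4 yaw 8.11 centre [607.8  57.4]
w3 len 185.2 yaw 4.89 centre [602.2  48.5]
w2 len 183.8 yaw 6.98 centre [608.9  56.1]
w5 [235 235 234] [221 226 227]
w2 [203 204 201] [194 201 204]
w3 [208 207 204] [205 213 214]
```

```bash
cat > st.py <<'E'
from h import *
c0=np.array([608.7,55.4]);a=np.radians(8.3);u=np.array([np.cos(a),np.sin(a)]);v=np.array([-u[1],u[0]])
for n in("w1","w2","w5","top"):
    if n=="top": im=cv2.imread("pics/top0.png");C=cam("top")
    else: im,C=load(n)
    f=cv2.GaussianBlur(im,(3,3),0).astype(int);s=f.max(2)-f.min(2)
    q=proj(C,[np.r_[c0+i*u*30+j*v*30,30] for i in(-1.5,0) for j in(-1,0,1)]).round().astype(int)
    q=[p for p in q if 0<p[0]<639 and 0<p[1]<479]
    sv=np.median([s[p[1],p[0]] for p in q]);bv=np.median([f[p[1],p[0]].min() for p in q])
    m=((s<=sv+3)&(abs(f.min(2)-bv)<(14 if n!="top" else 12))).astype(np.uint8)
    m=cv2.morphologyEx(m,cv2.MORPH_OPEN,np.ones((5,5)))
    k,l,stt,_=cv2.connectedComponentsWithStats(m);L=l[q[-1][1],q[-1][0]]
    cs=cv2.findContours((l==L).astype(np.uint8),0,cv2.CHAIN_APPROX_NONE)[0]
    P=ray(C,max(cs,key=cv2.contourArea)[:,0],30)[:,:2]-c0;X=P@u;Y=P@v
    out=[]
    for A,B,t,lim in((X,Y,-70,50),(X,Y,70,50),(Y,X,-93,35),(Y,X,93,35)):
        k=(abs(A-t)<9)&(abs(B)<lim)
        if k.sum()>12:
            p=np.polyfit(B[k],A[k]-t,1);out.append((t,int(k.sum()),round(float(np.median(A[k]-t)),1),round(float(np.degrees(p[0])),1)))
    print(n,sv,bv,out)
E
python3 st.py
```

```text
w1 2.0 216.0 [(-70, 91, 0.7, 0.8), (70, 80, -0.9, -1.2), (-93, 64, -1.0, 2.6), (93, 59, -2.7, -0.8)]
w2 3.0 204.0 [(-70, 73, 1.1, 0.1), (70, 54, -0.6, -0.8), (-93, 46, -0.3, 0.4), (93, 48, -0.4, 0.7)]
w5 2.0 231.0 [(-70, 76, 1.1, -0.1), (70, 34, -0.5, 4.5), (-93, 56, -1.0, 0.4), (93, 26, -7.1, -8.1)]
top 3.0 148.0 [(-70, 35, 6.5, -0.1), (70, 34, 1.5, 0.7), (-93, 24, 2.5, -1.5), (93, 24, -1.8, 2.2)]
```

>>> play_rows:
  moves: [-0.024, 0.019, -0.02, 4.1, 1, -0.024, 0.019, -0.02, 4.1, 1, -0.024, 0.019, -0.02, 4.1, 1, -0.024, 0.019, -0.02, 4.1, 1, -0.024, 0.019, -0.02, 4.1, 1, 0, 0, -0.04, 0, 1, 0, 0, -0.04, 0, 1, 0, 0, -0.02, 0, 1, 0, 0, -0.005, 0, 1, 0, 0, 0, 0, 1, 0, 0, 0, 0, 1]

```text
time: 8.28
tool_pos: [383.1, 293.8, 100.6]
orientation: [0.001, -0.176, 0.984, 0.0]
wrist_force: [-0.6, -0.2, -2.4]
width: 0.221
grip_force: 59.5
```

```bash
python3 - <<'E'
from h import *
o=get_obs();t=o["tool_pos"];y=yaw(o);print(o["time"],t,y,o["wrist_torque"])
im=capture("scene");C=cam("scene");top=capture("top")
a=np.radians(y+180);u=np.array([np.cos(a),np.sin(a),0]);v=np.array([-u[1],u[0],0])
B=t+92*u+[0,0,-32.3]
pts=[B+50*u+s*30*v+[0,0,2] for s in(-1,1)]+[B-50*u+s*36*v+[0,0,3] for s in(-1,1)]
q=proj(C,pts);print(q.round(1).tolist())
x0,y0=(q.min(0)-[25,25]).astype(int);sc=6
c=im[y0:y0+90,x0:x0+130];c=cv2.resize(c,None,fx=sc,fy=sc,interpolation=cv2.INTER_CUBIC)
for p in q: cv2.circle(c,tuple(((p-[x0,y0]+.5)*sc).astype(int)),3,(0,0,255),1)
print(c.shape);cv2.imwrite("pics/pre.png",c)
E
```

```text
8.275 [383.06068487 293.7835624  100.59687682] -159.70498161209375 [-0.07713373  0.0918019  -0.02062232]
[[446.7, 245.0], [465.3, 242.0], [431.5, 224.4], [452.8, 221.1]]
(540, 780, 3)
```

View pics/pre.png

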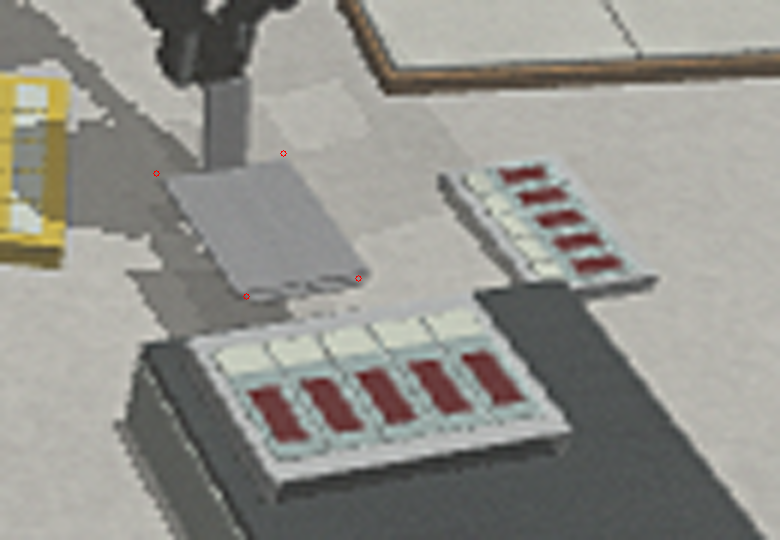

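>>> play_rows:
  moves: [0, 0, -0.0035, 0, 1, 0, 0, 0, 0, 1, 0.007, 0.0026, 0, 0, 1, 0.007, 0.0026, 0, 0, 1, 0.007, 0.0026, 0, 0, 1, 0, 0, 0, 0, 1]

```text
time: 9.12
tool_pos: [403.9, 301.7, 96.0]
orientation: [0.0, -0.176, 0.984, 0.0]
wrist_force: [1.1, 0.1, -2.7]
width: 0.223
grip_force: 59.5
```

>>> play_rows:
  moves: [0.01, 0.0037, 0.001, 0, 1, 0.0135, 0.005, 0, 0, 1, 0.0135, 0.005, 0, 0, 1, 0.0135, 0.005, 0, 0, 1, 0.0135, 0.005, 0, 0, 1, 0.0135, 0.005, 0, 0, 1, 0.01, 0.0037, 0, 0, 1, 0.0065, 0.0024, 0, 0, 1, 0, 0, 0, 0, 1, 0, 0, 0, 0, 1]

```text
time: 10.38
tool_pos: [496.3, 335.9, 96.6]
orientation: [-0.0, -0.177, 0.984, -0.0]
wrist_force: [0.8, -0.2, -2.1]
width: 0.225
grip_force: 59.5
```

```bash
cat > tr.py <<'E'
import sys
from h import *
im,C=snap(sys.argv[1]);o=get_obs();z=float(sys.argv[2]);print(o["wrist_force"].round(1),o["wrist_torque"].round(2))
f=im.astype(int);red=((f[:,:,2]-f[:,:,1]>40)&(f[:,:,2]-f[:,:,0]>40)).astype(np.uint8)
n,l,st,ce=cv2.connectedComponentsWithStats(red)
for i in range(1,n):
    if st[i][4]>40:
        P=ray(C,[ce[i]],z)[0]; print(st[i].tolist(),P.round(1),"rel",(P-o["tool_pos"]).round(1))
E
python3 tr.py w6 76
```

```text
10.375 [496.3 335.9  96.6] yaw -159.66
[ 0.2 -0.2 -1.8] [-0.05  0.1   0.  ]
[82, 0, 66, 53, 1789] [414.6 210.5  76. ] rel [ -81.7 -125.5  -20.6]
[619, 88, 21, 18, 338] [361.4 435.1  76. ] rel [-134.9   99.1  -20.6]
[612, 121, 28, 17, 440] [373.8 441.7  76. ] rel [-122.5  105.7  -20.6]
[605, 153, 35, 16, 526] [386.5 448.3  76. ] rel [-109.8  112.3  -20.6]
[599, 183, 40, 15, 556] [399.1 454.3  76. ] rel [-97.2 118.3 -20.6]
[593, 211, 39, 15, 544] [412.2 459.1  76. ] rel [-84.1 123.1 -20.6]
```

>>> play_rows:
  moves: [0.002, 0.0007, 0, 0, 1, 0, 0, 0.003, 0, 1, 0, 0, 0.002, 0, 1, 0, 0, 0.001, 0, 1, 0, 0, 0.001, 0, 1, 0, 0, 0.001, 0, 1, 0, 0, 0.001, 0, 1, 0, 0, 0.001, 0, 1, 0, 0, 0.001, 0, 1, 0, 0, 0, 0, 1]

```text
time: 11.68
tool_pos: [498.9, 336.9, 107.9]
orientation: [0.0, -0.177, 0.984, 0.0]
wrist_force: [-0.1, -0.1, -3.6]
width: 0.227
grip_force: 59.4
```

```bash
python3 - <<'E'
from h import *
o=get_obs();print(o["time"],o["tool_pos"],yaw(o),o["wrist_force"],o["wrist_torque"])
E
```

```text
11.675 [498.92834991 336.87785256 107.9027634 ] -159.66596970333495 [-0.10451545 -0.06760133 -3.59577947] [-0.06656028  0.25188224 -0.0135414 ]
```

>>> play_rows:
  moves: [0, 0, 0.004, 0, 1, 0, 0, 0.008, 0, 1, 0, 0, 0.012, 0, 1, 0, 0, 0.015, 0, 1, 0, 0, 0.012, 0, 1, 0, 0, 0.008, 0, 1, 0, 0, 0.004, 0, 1, 0, 0, 0, 0, 1]

```text
time: 12.68
tool_pos: [498.9, 336.9, 171.0]
orientation: [0.0, -0.177, 0.984, 0.0]
wrist_force: [-0.4, 0.5, -3.8]
width: 0.227
grip_force: 59.3
```

```bash
cat > red.py <<'E'
from h import *
def reds(im,C,c,z,tol=75):
    f=im.astype(int);m=((f[:,:,2]-f[:,:,1]>28)&(f[:,:,2]-f[:,:,0]>28)).astype(np.uint8)
    n,l,st,ce=cv2.connectedComponentsWithStats(m);out=[]
    for i in range(1,n):
        if st[i][4]>12:
            P=ray(C,[ce[i]],z)[0]
            if np.hypot(*(P[:2]-c))<tol: out.append(ce[i])
    return sorted(out,key=lambda p:p[0])
def tri(cs,ps):
    A=[];b=[]
    for (K,R,p),q in zip(cs,ps):
        d=R@np.linalg.inv(K)@[*q,1];d/=np.linalg.norm(d);M=np.eye(3)-np.outer(d,d);A.append(M);b.append(M@p)
    return np.linalg.solve(sum(A),sum(b))
def pose(a,b,c,z):
    Ct,Cs=cam("top"),cam("scene");rt=reds(a,Ct,c,z);rs=reds(b,Cs,c,z)[::-1]
    print(len(rt),len(rs))
    if len(rt)!=len(rs):return
    # top: u grows with -y ; scene: u grows with +y -> reversed
    T=np.array([tri((Ct,Cs),(p,q)) for p,q in zip(rt,rs)]);print(T.round(1).tolist());print("mean",T.mean(0).round(1))
    k=T[0]-T[-1];print("yaw",np.degrees(np.arctan2(k[1],k[0])).round(2)-90,"roll z diff",k[2].round(1));return T
E
python3 - <<'E'
from red import *
o=get_obs();t=o["tool_pos"];print(o["time"],t,yaw(o),o["wrist_force"].round(1),o["wrist_torque"].round(2))
print("before");pose(cv2.imread("pics/top0.png"),cv2.imread("pics/scene0.png"),[585,369.5],76)
a=capture("top");b=capture("scene");cv2.imwrite("pics/top7.png",a);cv2.imwrite("pics/scene7.png",b)
dz=t[2]-107.9
print("now");pose(a,b,t[:2]+[85.6,32.5],76+dz+4.6)
E
```

```text
12.675 [498.88759331 336.85304854 170.95258088] -159.666304218801 [-0.4  0.5 -3.8] [-0.09  0.2  -0.01]
before
5 5
[[578.0, 425.1, 76.5], [588.0, 399.3, 76.8], [597.2, 373.5, 76.4], [606.4, 347.8, 76.3], [616.2, 322.0, 76.2]]
mean [597.2 373.5  76.4]
yaw 20.340000000000003 roll z diff 0.3
now
3 5
```

```bash
python3 - <<'E'
from red import *
a=cv2.imread("pics/top7.png");b=cv2.imread("pics/scene7.png");Ct,Cs=cam("top"),cam("scene")
c=[584.5,369.4]
rt=reds(a,Ct,c,143);rs=reds(b,Cs,c,143)[::-1]
print(ray(Ct,rt,143).round(1).tolist());print(ray(Cs,rs,143).round(1).tolist())
from itertools import combinations
for s in (0,1,2):
    T=np.array([tri((Ct,Cs),(p,q)) for p,q in zip(rt,rs[s:s+3])]);print(s,T.round(1).tolist())
E
```

```text
[[598.6, 374.3, 143.0], [608.1, 348.4, 143.0], [617.6, 322.8, 143.0]]
[[579.8, 424.8, 143.0], [589.0, 399.3, 143.0], [598.9, 373.3, 143.0], [607.4, 347.4, 143.0], [618.1, 322.0, 143.0]]
0 [[599.4, 395.6, 152.8], [608.6, 370.1, 153.1], [617.8, 344.6, 153.0]]
1 [[598.8, 385.0, 147.8], [608.2, 359.2, 147.6], [617.4, 333.4, 148.4]]
2 [[598.6, 373.8, 142.9], [608.0, 347.7, 143.6], [617.7, 322.4, 142.7]]
```

>>> play_rows:
  moves: [0.0015, -0.006, 0, -1, 1, 0.0015, -0.012, 0, -1, 1, 0.0015, -0.018, 0, -1, 1, 0.0015, -0.024, 0, -1, 1, 0.0015, -0.028, 0, -1, 1, 0.0015, -0.03, 0, -1, 1, 0.0015, -0.03, 0, -1, 1, 0.0015, -0.03, 0, -1, 1, 0.0015, -0.03, 0, -1, 1, 0.0015, -0.028, 0, -1, 1, 0.0015, -0.022, 0, -1, 1, 0.0015, -0.016, 0, -1, 1]

```text
time: 14.28
tool_pos: [516.6, 60.8, 170.9]
orientation: [-0.0, -0.071, 0.997, -0.0]
wrist_force: [0.1, 0.4, -3.9]
width: 0.226
grip_force: 59.4
```

>>> play_rows:
  moves: [0.0004, -0.011, 0, 0, 1, 0, -0.007, 0, 0, 1, 0, -0.0037, -0.0, 0, 1, 0, 0, -0.02, 0, 1, 0, 0, -0.02, 0, 1, 0, 0, -0.008, 0, 1, 0, 0, 0, 0, 1, 0, 0, 0, 0, 1]

```text
time: 15.28
tool_pos: [518.1, 41.2, 123.7]
orientation: [0.001, -0.073, 0.997, -0.0]
wrist_force: [0.1, 0.0, -3.5]
width: 0.223
grip_force: 59.2
```

```bash
cat > chk.py <<'E'
import sys
from red import *
tag=sys.argv[1]
o=get_obs();t=o["tool_pos"];y=yaw(o);print(o["time"],t.round(1),round(y,2),o["wrist_force"].round(1),o["wrist_torque"].round(2))
a=capture("top");b=capture("scene");cv2.imwrite(f"pics/top{tag}.png",a);cv2.imwrite(f"pics/scene{tag}.png",b)
Ct,Cs=cam("top"),cam("scene");r=np.radians(y+180);u=np.array([np.cos(r),np.sin(r)]);c=t[:2]+92.5*u;z=t[2]-28
rt=reds(a,Ct,c,z);rs=reds(b,Cs,c,z)[::-1];print(len(rt),len(rs));v=np.array([-u[1],u[0]])
L=lambda P:np.c_[(P[:,:2]-c)@u,(P[:,:2]-c)@v].round(1).tolist()
print("top rel",L(ray(Ct,rt,z)),"scene rel",L(ray(Cs,rs,z)))
for p in rt:
    for q in rs:
        A=tri((Ct,Cs),(p,q))
        if np.hypot(*(ray(Ct,[p],z)[0]-ray(Cs,[q],z)[0])[:2])<12: print(A.round(1))
E
python3 chk.py 8
```

```text
15.275 [518.1  41.2 123.7] -171.65 [ 0.1  0.  -3.5] [-0.04  0.21 -0.  ]
0 5Traceback (most recent call last):
  File "chk.py", line 9, in <module>
    print("top rel",L(ray(Ct,rt,z)),"scene rel",L(ray(Cs,rs,z)))
                      ~~~^^^^^^^^^
  File "h.py", line 14, in ray
    d=(R@np.linalg.inv(K)@np.c_[uv,np.ones(len(uv))].T).T
       ~~~~~~~~~~~~~~~~~~^~~~~~~~~~~~~~~~~~~~~~~~~~~~~
ValueError: matmul: Input operand 1 has a mismatch in its core dimension 0, with gufunc signature (n?,k),(k,m?)->(n?,m?) (size 1 is different from 3)
```

```bash
sed -i 's/"w1","w2","w5","top"/"w2","scene"/; s/if n=="top": im=cv2.imread("pics\/top0.png");C=cam("top")/if n=="scene": im=cv2.imread("pics\/scene0.png");C=cam("scene")/' st.py; python3 st.py; python3 - <<'E'
from red import *
Cs=cam("scene")
for f,t,y,z in(("7",[498.9,336.85],20.33,143.1),("8",[518.1,41.2],8.35,95.8)):
    b=cv2.imread(f"pics/scene{f}.png");r=np.radians(y);u=np.array([np.cos(r),np.sin(r)]);v=np.array([-u[1],u[0]])
    P=ray(Cs,reds(b,Cs,np.array(t)+92.5*u,z),z)[:,:2];Q=P-t
    k=P[-1]-P[0];print(np.c_[Q@u,Q@v].round(1).tolist(),"mean",Q.mean(0)@u,Q.mean(0)@v,"yaw",np.degrees(np.arctan2(k[1],k[0]))-90)
E
```

```text
w2 3.0 204.0 [(-70, 74, 1.2, 0.1), (70, 56, -0.4, -1.3), (-93, 46, -0.1, 0.4), (93, 48, -0.2, 0.7)]
scene 2.0 168.0 [(-70, 32, 3.6, 1.2), (70, 35, -1.4, 1.0), (-93, 14, 3.5, 0.9), (93, 13, -1.3, -0.7)]
[[106.7, -55.4], [105.5, -27.8], [106.5, -0.7], [106.3, 27.2], [106.5, 54.3]] mean 106.30857736280295 -0.4947136516867057 yaw 20.399249476439337
[[106.0, -54.6], [107.0, -27.1], [104.0, 0.5], [105.8, 28.1], [105.7, 55.6]] mean 105.71686251584309 0.4819657723050204 yaw 8.51545908514224
```

>>> play_rows:
  moves: [0, 0, -0.006, 0, 1, 0, 0, -0.008, 0, 1, 0, 0, -0.006, 0, 1, 0, 0, -0.005, 0, 1, 0, 0, -0.005, 0, 1, 0, 0, -0.004, 0, 1, 0, 0, -0.004, 0, 1, 0, 0, -0.003, 0, 1, 0, 0, -0.003, 0, 1, 0, 0, 0, 0, 1]

```text
time: 16.62
tool_pos: [517.0, 41.1, 78.5]
orientation: [-0.0, -0.073, 0.997, 0.0]
wrist_force: [-0.3, -1.1, -4.1]
width: 0.221
grip_force: 59.3
```

>>> play_rows:
  moves: [0, 0, -0.001, 0, 1, 0, 0, -0.001, 0, 1, 0, 0, -0.001, 0, 1, 0, 0, -0.001, 0, 1, 0, 0, -0.001, 0, 1, 0, 0, -0.001, 0, 1, 0, 0, -0.001, 0, 1, 0, 0, -0.001, 0, 1, 0, 0, -0.001, 0, 1, 0, 0, -0.001, 0, 1, 0, 0, 0, 0, 1, 0, 0, 0, 0, 1]

```text
time: 18.12
tool_pos: [517.3, 41.1, 68.8]
orientation: [0.0, -0.073, 0.997, -0.0]
wrist_force: [0.0, -0.0, -2.5]
width: 0.221
grip_force: 59.4
```

```bash
python3 - <<'E'
from red import *
o=get_obs();print(o["time"],o["tool_pos"].round(1),yaw(o),o["wrist_force"].round(1),o["wrist_torque"].round(2))
b=capture("scene");cv2.imwrite("pics/scene9.png",b);Cs=cam("scene")
r=np.radians(8.4);u=np.array([np.cos(r),np.sin(r)]);v=np.array([-u[1],u[0]]);c=np.array([609.,55.2])
P=ray(Cs,reds(b,Cs,c,46),46)[:,:2];Q=P-c;k=P[-1]-P[0]
print(np.c_[Q@u,Q@v].round(1).tolist(),"mean",Q.mean(0)@u,Q.mean(0)@v,"yaw",np.degrees(np.arctan2(k[1],k[0]))-90)
E
```

```text
18.125 [517.3  41.1  68.8] -171.66273663878343 [ 0.  -0.  -2.5] [-0.01  0.07  0.  ]
[[13.1, -55.2], [11.9, -27.5], [13.7, -0.2], [13.9, 27.4], [12.3, 54.9]] mean 12.97903876005613 -0.09797765310193254 yaw 8.825880131593934
```

>>> play_rows:
  moves: [-0.0059, -0.0009, 0, 0, 1, -0.0099, -0.0015, 0, 0, 1, -0.0119, -0.0017, 0, 0, 1, -0.0119, -0.0018, 0, 0, 1, -0.0119, -0.0017, 0, 0, 1, -0.0119, -0.0018, 0, 0, 1, -0.0119, -0.0017, 0, 0, 1, -0.0119, -0.0018, 0, 0, 1, -0.0119, -0.0017, 0, 0, 1, -0.0119, -0.0018, 0, 0, 1, -0.0119, -0.0017, 0, 0, 1, -0.0119, -0.0018, 0, 0, 1]

```text
time: 19.68
tool_pos: [381.7, 21.1, 68.8]
orientation: [0.0, -0.073, 0.997, -0.0]
wrist_force: [-0.3, 0.0, -1.6]
width: 0.218
grip_force: 59.5
```

>>> play_rows:
  moves: [0, 0, 0.03, 0, 1, 0, 0, 0.04, 0, 1, 0, 0, 0.04, 0, 1, 0.0158, -0.0304, 0.01, -4.8, 1, 0.0158, -0.0304, 0, -4.8, 1, 0.0158, -0.0304, 0, -4.8, 1, 0.0158, -0.0304, 0, -4.8, 1, 0.0158, -0.0304, 0, -4.7, 1, 0, 0, -0.04, 0, 1, 0, 0, -0.04, 0, 1, 0, 0, -0.03, 0, 1, 0, 0, 0, 0, 1]

```text
time: 21.18
tool_pos: [458.2, -129.5, 76.0]
orientation: [-0.004, 0.136, 0.991, 0.001]
wrist_force: [-0.2, 0.6, -1.5]
width: 0.222
grip_force: 59.5
```

```bash
python3 - <<'E'
from red import *
o=get_obs();print(o["time"],o["tool_pos"].round(1),yaw(o),o["wrist_force"].round(1),o["wrist_torque"].round(2))
b=capture("scene");cv2.imwrite("pics/scene10.png",b);Cs=cam("scene")
r=np.radians(8.4);u=np.array([np.cos(r),np.sin(r)]);v=np.array([-u[1],u[0]]);c=np.array([609.,55.2])
P=ray(Cs,reds(b,Cs,c,46),46)[:,:2];Q=P-c;k=P[-1]-P[0]
print("mean",Q.mean(0)@u,Q.mean(0)@v,"yaw",np.degrees(np.arctan2(k[1],k[0]))-90)
E
```

```text
21.175 [ 458.2 -129.5   76. ] 164.42422101677994 [-0.2  0.6 -1.5] [ 0.01  0.07 -0.  ]
mean 12.895954461616016 -0.05963088597924299 yaw 8.610134067619498
```

>>> play_rows:
  moves: [0.002, -0.001, 0, 0, 1, 0, 0, -0.015, 0, 1, 0, 0, -0.01, 0, 1, 0, 0, -0.006, 0, 1, 0, 0, -0.004, 0, 1, 0, 0, -0.002, 0, 1, 0, 0, 0, 0, 1]

```text
time: 22.1
tool_pos: [463.5, -131.8, 41.8]
orientation: [-0.0, 0.135, 0.991, 0.0]
wrist_force: [0.6, 0.3, -1.1]
width: 0.219
grip_force: 59.6
```

>>> play_rows:
  moves: [-0.002, 0.0006, -0.0015, 0, 1, 0, 0, -0.001, 0, 1, 0, 0, -0.001, 0, 1, 0, 0, -0.001, 0, 1, 0, 0, 0, 0, 1]

```text
time: 22.72
tool_pos: [461.4, -131.1, 37.2]
orientation: [-0.0, 0.135, 0.991, 0.0]
wrist_force: [-0.6, -0.2, -1.6]
width: 0.224
grip_force: 59.6
```

>>> play_rows:
  moves: [0, 0, -0.0005, 0, 1, 0, 0, -0.0005, 0, 1, 0, 0, 0, 0, 1]

```text
time: 23.1
tool_pos: [461.6, -131.2, 36.5]
orientation: [0.0, 0.135, 0.991, -0.0]
wrist_force: [-1.2, 0.3, 0.2]
width: 0.223
grip_force: 59.8
```

>>> play_rows:
  moves: [0, 0, 0, 0, 0, 0, 0, 0, 0, 0, 0, 0, 0, 0, 0, 0, 0, 0, 0, 0, 0, 0, 0.03, 0, 0, 0, 0, 0.06, 0, 0, 0, 0, 0.06, 0, 0, 0.013, -0.05, 0.025, 0, 0, 0.013, -0.055, 0.025, 0, 0, 0.013, -0.055, 0.02, 0, 0, 0.013, -0.055, 0, 0, 0, 0, 0, 0, 0, 0]

```text
time: 24.6
tool_pos: [513.5, -349.9, 255.8]
orientation: [0.0, 0.137, 0.991, -0.0]
wrist_force: [-0.7, 0.0, 0.0]
width: 1.003
grip_force: 0.0
```

```bash
python3 - <<'E'
from h import *
im,C=snap("w11")
g=im.max(2).astype(int);s=g-im.min(2)
q=proj(C,[[525,-351,12],[524,-347,42]]).round(0);print(q)
x,y=q[0].astype(int);print(im[y+25,x],im[y-25,x],im[y-80,x])
roi=np.zeros_like(g);roi[y-90:y+70,max(0,x-110):x+110]=1
m=((g<70)&(roi>0)).astype(np.uint8)
n,l,st,ce=cv2.connectedComponentsWithStats(m)
for i in range(1,n):
    if st[i][4]>60: print(st[i],ce[i].round(1),ray(C,[ce[i]],42)[0].round(1)); 
E
```

```text
24.6 [ 513.5 -349.9  255.8] yaw 164.21
[[326. 220.]
 [329. 223.]]
[179 178 177] [122 122 121] [141 149 149]
[297 207  61  31 822] [326.9 221.6] [ 521.4 -348.6   42. ]
```

View pics/w11.png

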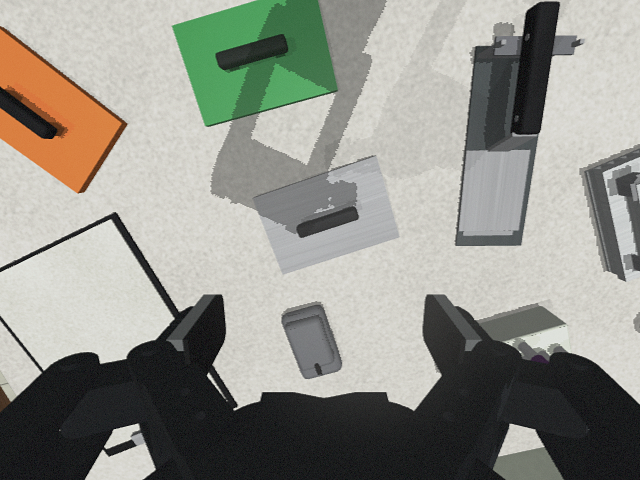

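```bash
python3 - <<'E'
from h import *
im,C=load("w11")
P=ray(C,[(254,196),(375,155),(399,237),(283,273)],12)[:,:2];print(P.round(1).tolist(),P.mean(0))
for i in range(4): d=P[(i+1)%4]-P[i];print(np.hypot(*d).round(1),(np.degrees(np.arctan2(d[1],d[0]))%180).round(1))
g=im.max(2);roi=np.zeros_like(g);roi[195:245,290:365]=1
for t in(60,75): quad((g<t)&(roi>0),C,40)
E
```

```text
[[475.6, -423.3], [468.9, -277.7], [569.4, -272.0], [575.5, -419.8]] [ 522.35853662 -348.20971673]
145.8 92.6
100.6 3.2
147.9 92.4
100.0 2.0
centre [ 521.9 -348.9] long dir 92.6 sizes [67.9 15. ]
centre [ 521.7 -349.1] long dir 92.95 sizes [68.8 15.6]
```

>>> play_rows:
  moves: [0.0012, 0.0002, -0.02, -10.2, 0, 0.0012, 0.0002, -0.02, -10.2, 0, 0.0012, 0.0002, -0.02, -10.2, 0, 0.0012, 0.0002, -0.02, -10.2, 0, 0.0012, 0.0002, -0.02, -10.2, 0, 0.0012, 0.0002, -0.02, -10.2, 0, 0.0012, 0, -0.02, -10.4, 0, 0, 0, -0.03, 0, 0, 0, 0, -0.02, 0, 0, 0, 0, 0, 0, 0]

```text
time: 25.9
tool_pos: [520.2, -342.7, 64.0]
orientation: [-0.003, 0.689, 0.725, -0.0]
wrist_force: [0.3, 0.2, -0.2]
width: 1.002
grip_force: 0.0
```

```bash
python3 - <<'E'
from h import *
o=get_obs();print(o["time"],o["tool_pos"].round(1),yaw(o))
E
```

```text
25.9 [ 520.2 -342.7   64. ] 92.88466981988651
```

>>> play_rows:
  moves: [0, 0, -0.015, 0, 0, 0, 0, 0, 0, 0]

```text
time: 26.15
tool_pos: [521.4, -344.6, 50.6]
orientation: [-0.001, 0.689, 0.724, -0.0]
wrist_force: [-0.2, 0.6, 0.3]
width: 0.999
grip_force: 0.0
```

>>> play_rows:
  moves: [0, -0.002, -0.012, 0, 0, 0, 0, -0.01, 0, 0, 0, 0, -0.005, 0, 0, 0, 0, 0, 0, 0]

```text
time: 26.65
tool_pos: [521.4, -346.6, 23.4]
orientation: [-0.001, 0.689, 0.724, -0.0]
wrist_force: [0.2, -0.3, -0.1]
width: 0.998
grip_force: 0.0
```

>>> play_rows:
  moves: [0.0005, -0.002, -0.003, 0, 0, 0, 0, 0, 0, 0, 0, 0, 0, 0, 1, 0, 0, 0, 0, 1, 0, 0, 0, 0, 1, 0, 0, 0, 0, 1, 0, 0, 0, 0, 1, 0, 0, 0, 0, 1]

```text
time: 27.65
tool_pos: [522.7, -349.2, 21.7]
orientation: [0.0, 0.689, 0.724, 0.0]
wrist_force: [0.0, 0.5, 2.6]
width: 0.153
grip_force: 60.6
```

```bash
python3 - <<'E'
from h import *
o=get_obs();print(o["time"],o["tool_pos"].round(1),yaw(o),o["width"],o["grip_force"],o["wrist_force"])
E
```

```text
27.65 [ 522.7 -349.2   21.7] 92.8347940148639 0.15302522082041584 60.627039670944214 [0.03933073 0.45159762 2.58934853]
```

>>> play_rows:
  moves: [0, 0, 0.008, 0, 1, 0, 0, 0.03, 0, 1, 0, 0, 0.042, 0, 1, 0, 0, 0.04, 0, 1, 0.0078, 0.02, 0, 0.6, 1, 0.0078, 0.034, 0, 0.6, 1, 0.0078, 0.04, 0, 0.6, 1, 0.0078, 0.044, 0, 0.6, 1, 0.0078, 0.044, 0, 0.6, 1, 0.0078, 0.044, 0, 0.6, 1, 0.0078, 0.044, 0, 0.6, 1, 0.0078, 0.044, 0, 0.6, 1]

```text
time: 29.15
tool_pos: [582.8, -32.1, 138.8]
orientation: [-0.002, 0.658, 0.753, -0.001]
wrist_force: [0.7, 0.2, -2.0]
width: 0.145
grip_force: 60.1
```

>>> play_rows:
  moves: [0.0078, 0.038, 0, 0.6, 1, 0.0078, 0.028, 0, 0.3, 1, 0.0078, 0.016, 0, 0, 1, 0.0005, 0.008, 0, 0, 1, 0, 0, 0, 0, 1, 0, 0, 0, 0, 1, 0, 0, 0, 0, 1]

```text
time: 30.02
tool_pos: [608.6, 54.1, 141.3]
orientation: [0.0, 0.653, 0.757, -0.0]
wrist_force: [0.9, 0.1, -1.5]
width: 0.15
grip_force: 60.1
```

```bash
python3 - <<'E'
from h import *
o=get_obs();print(o["time"],o["tool_pos"].round(1),yaw(o),o["wrist_force"].round(1))
im,C=snap("w12")
b=capture("scene");cv2.imwrite("pics/scene12.png",b)
E
```

```text
30.025 [608.6  54.1 141.3] 98.45964038135872 [ 0.9  0.1 -1.5]
30.025 [608.6  54.1 141.3] yaw 98.46
```

>>> play_rows:
  moves: [0.0004, 0.0006, -0.015, 0.1, 1, 0, 0, -0.02, 0, 1, 0, 0, -0.012, 0, 1, 0, 0, -0.006, 0, 1, 0, 0, -0.004, 0, 1, 0, 0, -0.003, 0, 1, 0, 0, -0.003, 0, 1, 0, 0, -0.003, 0, 1, 0, 0, 0, 0, 1, 0, 0, 0, 0, 1]

```text
time: 31.38
tool_pos: [609.2, 55.6, 75.4]
orientation: [0.0, 0.652, 0.758, 0.0]
wrist_force: [0.2, 0.7, -1.7]
width: 0.153
grip_force: 60.2
```

>>> play_rows:
  moves: [0, -0.0006, -0.001, 0, 1, 0, 0, -0.001, 0, 1, 0, 0, -0.001, 0, 1, 0, 0, -0.001, 0, 1, 0, 0, -0.001, 0, 1, 0, 0, -0.001, 0, 1, 0, 0, 0, 0, 1]

```text
time: 32.25
tool_pos: [609.0, 55.0, 69.2]
orientation: [-0.0, 0.652, 0.758, -0.0]
wrist_force: [0.1, -0.1, -1.9]
width: 0.15
grip_force: 60.2
```

>>> play_rows:
  moves: [0, 0, -0.0005, 0, 1, 0, 0, -0.0005, 0, 1, 0, 0, -0.0005, 0, 1, 0, 0, 0, 0, 1]

```text
time: 32.75
tool_pos: [609.0, 55.0, 67.7]
orientation: [-0.0, 0.652, 0.758, -0.0]
wrist_force: [-0.7, -0.0, -2.1]
width: 0.148
grip_force: 60.2
```

>>> play_rows:
  moves: [0, 0, -0.0005, 0, 1, 0, 0, -0.0005, 0, 1, 0, 0, 0, 0, 1]

```text
time: 33.12
tool_pos: [609.1, 55.1, 67.6]
orientation: [-0.0, 0.652, 0.758, -0.0]
wrist_force: [-2.7, -0.4, 6.2]
width: 0.145
grip_force: 61.1
```

>>> play_rows:
  moves: [0, 0, 0, 0, 0.5, 0, 0, 0, 0, 0.5, 0, 0, 0, 0, 0, 0, 0, 0, 0, 0, 0, 0, 0.01, 0, 0, 0, 0, 0.03, 0, 0, 0, 0, 0.05, 0, 0, 0, 0, 0.05, 0, 0, 0, 0, 0.03, 0, 0, -0.05, 0, 0, 0, 0, 0, 0, 0, 0, 0, 0, 0, 0, 0, 0]

```text
time: 34.62
tool_pos: [559.6, 55.0, 237.6]
orientation: [0.001, 0.652, 0.758, 0.001]
wrist_force: [0.9, -0.1, 0.1]
width: 1.001
grip_force: 0.0
```

```bash
python3 - <<'E'
from h import *
im,C=snap("w13")
f=cv2.GaussianBlur(im,(3,3),0).astype(int)
# dark bar near stand
g=im.max(2);q=proj(C,[[609,55,88],[609,55,58]]).round(0);print(q)
x,y=q[0].astype(int);roi=np.zeros_like(g);roi[max(0,y-60):y+60,max(0,x-60):x+60]=1
m=((g<60)&(roi>0)).astype(np.uint8);quad(m,C,86)
print(proj(C,[[609+a*.989-b*.146,55.1+a*.146+b*.989,58] for a,b in((-50,-75),(-50,75),(50,75),(50,-75))]).round(0).tolist())
print(f[y,x-35],f[y+20,x],f[y-20,x])
# flatness/position check with top and scene: cover top mask
a=capture("top");cv2.imwrite("pics/top13.png",a);b=capture("scene");cv2.imwrite("pics/scene13.png",b)
for n,i in(("top",a),("scene",b)):
    Cc=cam(n);g=i.max(2);q=proj(Cc,[[609,55,86]])[0].astype(int);print(n,q);roi=np.zeros_like(g);roi[q[1]-20:q[1]+20,q[0]-22:q[0]+22]=1
    m=((g<60)&(roi>0)).astype(np.uint8);print(m.sum());m.sum()>20 and quad(m,Cc,86)
E
```

```text
34.625 [559.6  55.  237.6] yaw 98.63
[[379. 236.]
 [374. 228.]]
centre [606.8  55.8] long dir 98.55 sizes [69.5 14.2]
[[323.0, 297.0], [324.0, 149.0], [431.0, 150.0], [418.0, 298.0]]
[147 146 145] [57 56 56] [64 63 63]
top [281 223]
536
centre [591.2  92.1] long dir 1.75 sizes [49.3 66.3]
scene [357 252]
85
centre [617.9  55.1] long dir 97.15 sizes [66.9 21. ]
```

```bash
python3 -c "
from plant import *
print(close_job())"
```

```text
the job is handed in; nothing more can be done
None
```

I handed the job in at about 35 s, well under the 66 s limit: the tray is on the cooling stand, the spatula is back on its rest, and the dust cover is on the tray inside the guides, but I don't have the verdict because the hand-in call returned none.

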